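Key and rotor onto the mill drive

ROBOT

A 6-joint arm with a two-finger parallel gripper is mounted at the origin on the work surface. World frame = base frame: x ahead of the robot, y to its left, z up, the work surface at z = 0. Lengths are in mm, angles in rad, forces in N, time in s.
With the tool pointing down it reaches from about 275 to 750 mm from the base axis. Payload 10.2 kg.
Tool frame: the origin (TCP) lies between the finger pads; the fingertips stand 17 mm ahead of it and the grasp point (between the pads) lies 2 mm behind it (tips_ahead is the distance from the TCP to the fingertips, in mm); z points along the fingers, y is the line along which they close (so a half turn about z gives the same grasp; the last joint's range is limited). The gripper opens to 85 mm and grips with 20 to 120 N. Pads are 22 mm wide; open, the fingers measure 114 mm over their backs; the gripper's body (76 mm by 85 mm) begins 54 mm behind the grasp point. The pads swing forward as they close: fully open they stand 13 mm farther back than shut.
Start: joints at [-1.393, 0.313, 1.498, -0, 1.331, -0.223], TCP at [204.82, -483.405, 248.294] pointing down, gripper open.
Joint ranges: [-2.94, 2.94], [-0.97, 2.17], [0.19, 2.56], [-1.23, 4.37], [0.02, 3.11], [-2.88, 2.88]. Speed limits (rad/s): [2.39, 2.39, 3.01, 3.14, 3.14, 3.14].

INTERFACE

Orientations are given as a unit quaternion [w, x, y, z].
In Python, from rig import sense, capture, finish_job, boxes_of, tips_ahead gives the robot as it stands.
- The arm moves only by the tool drive_tool, never from a script. Its argument "commands" is text: rows parted by semicolons, each of 7 numbers parted by spaces: the shift along the world's x, y, z in units of 0.1 m (1.0 is 0.1 m), then the turn, a rotation vector about the world's x, y, z in units of pi/4 rad (1.0 is pi/4 rad), then the opening in per cent of the stroke, from 0 (shut) to 100 (fully open). A call has 1 to 20 rows; each row shifts and turns the commanded pose from where the row before left it; what a row does not reach is not made up. A row lasts 1/12 s, in which the tool goes at most 41.7 mm and 7.16 degrees, less where a joint would pass 70% of its speed; a pose out of reach is approached as far as the arm can. A call with a number of a shift or a turn outside -1 to 1 is refused whole. A call with a gripper value outside its range is refused whole. The fingers move at their own pace and stop on an object; "force" is the grip in N (left out, the last holds). Time passes only in rows, so rows that do not move let the fingers close. It gives the time, the measured TCP pose, the force, the opening and the grip force at its end, in the units of the state.
- sense(): the state, without advancing time (a new reading comes with each control period).
- capture(name): name is "side" or "top" or "wrist"; returns a dict with "pixels" (400x640x3 uint8, blue, green, red), "fov_y" (degrees; the focal length in pixels is half the picture's height over the tangent of half this angle, whatever the lens; pixels are square), "cx", "cy" (the principal point, pixels), "position" and "attitude" of the camera in the world; the wrist camera has in their place "tool_from_camera" (4x4, takes a point from camera to tool coordinates, whose origin is the TCP and whose axes are the flange's). Camera axes: x right, y down, z forward; pixel columns grow to the right and rows downward; lengths in mm; the calibration is good to about 2 mm. A picture is of the moment at which its call begins: read the wrist's pose just before it. There is no depth.
- finish_job(): hands the job in; it is judged then, once.
Trained networks look in a picture, given as the dict that the camera call returned (one of the last four; its "shot" number tells which), for a name from the list of things; names that differ only in an ending like _2 or _b are one class to them, and where a whole thing is asked for, a point or a joint stands for the part that bears it (a point fixed in the world has none). Each returns a list of dicts, best first, with "confidence" (0 to 1); they miss things now and then, are a little off and sometimes report something else, mostly with a low value. They report only what shows in the picture. A call takes as long as a camera call. They do not tell look-alikes from the thing itself.
- boxes_of(picture, name): "position" ([column, row] in pixels, amid what is visible of it).
The state is a dict: "time_s": time; "joints": joint angles; "dq": joint speeds; "tau": joint torques, N m; "eef_pos": TCP position; "ee_rot": TCP orientation; "force": force on the tool from outside, world axes, zero at the start; "wrist_torque": the same for the moment, N m; "grip_width": opening from 0.0 (shut) to 1.0 (fully open); "grip_force": force on a finger pad.
Only numpy, scipy, OpenCV 4.12 (cv2) and the standard library are available. Lean on these libraries where they do the work, as an engineer would, in place of code of your own. Each camera call takes 0.05 s, during which the arm holds its last target. There are 200 camera calls.

TASK

Put the sample mill back together: drop the loose brass key into the slot of the upright drive shaft so that it stands fully down in it, then slide the yellow rotor hub over the shaft with its keyway on the key until it sits fully home on the shaft's shoulder. The shaft has been left turned by an unknown amount, so feel for the slot. Work gently: never press or knock hard on the shaft, lower the hub rather than letting it fall, and leave everything else where it is.

Things in the scene. Friction and masses are not known exactly. Their poses are not given: they have to be found in the camera images.
- drive: mill drive, fixed: white box 200 x 180 x 100 mm (x, y, z), blue front and rear panels, origin at the centre of its underside. On its top stands the spindle, which is stiff to turn (about 0.12 N m) and stays where it is left. Its angle is NOT measured: the slot is turned 0.15 to 1.2 rad (9 to 69 degrees) anticlockwise, seen from above, from the drive's +x, which a red line on the box's top marks
- shoulder (a point): on the shaft's axis at the top face of the spindle's dark shoulder disc (60 mm across, 12 mm high, top 112 mm above the bench); axes of the drive box. The slot continues 6 mm down into the shoulder as a closed pocket, 12 mm wide, from 5.6 to 22.4 mm off the axis: the key's foot ends there, 6 mm below this point. The hub's underside ends level with this point
- shaft_end (a point): on the shaft's axis at its top face, 155 mm above the bench; axes of the drive box (they do not turn with the spindle). The bright shaft is 32 mm across, 43 mm high, its rim chamfered 2 mm wide. Its keyway slot is 12 mm wide with a flat back 5.6 mm off the axis, runs the whole height, and is open outwards and at the top
- key_mid (a point): centre of the loose brass key, a plain bar 14 x 10 x 46 mm (its x, y, z), 55 g. It starts upright in the blue stand, foot 10 mm above the bench, upper 31 mm showing. In the slot its x (14 mm) lies radially, either way round, its centre 13 to 15 mm off the axis and 26 mm below shaft_end, its top 3 mm below the shaft's top, so it drops the last part on its own
- hub_mid (a point): centre (half-way up, on the axis) of the rotor hub, 40 mm high, 0.25 to 0.4 kg: aluminium neck 56 mm across to grip, yellow toothed flange 84 mm across over the lowest 12 mm. Through bore 34 mm; its keyway, 12 mm wide and reaching 24 mm off the axis, points along +x (black dot on the flange). Starts upright on the bench; when home this point is 23 mm below shaft_end
- stand: blue key stand, a fixed block 120 x 50 x 25 mm, origin at the centre of its underside: the key stands in the hole at x = -35 mm, a dowel pin in the hole at x = +35 mm
- dowel: bystander: steel dowel pin 12 mm across, 34 mm long, upright in the stand; origin at its foot. Leave alone
- flask: bystander: conical glass flask, 74 mm across, 104 mm high; origin at its foot. Leave alone
- bottle: bystander: white bottle, 60 mm across, 150 mm high; origin at its foot. Leave alone
- wrench: bystander: wrench 160 mm long, lying on the bench. Leave alone
- driver: bystander: screwdriver 190 mm long, lying on the bench. Leave alone
- spacer: bystander: steel spacer ring 60 mm across, 8 mm high, flat on the bench. Leave alone
- beaker: bystander: glass beaker 72 mm across, 85 mm high; origin at its foot. Leave alone
- key: the brass key; origin at the middle of its foot, 23 mm below key_mid
- hub: the rotor hub; origin at the middle of its underside, 20 mm below hub_mid
Mind the look-alikes: they are no part of the job. Leave any blue look-alike of the hub alone.

How it is judged (in metres and radians):
On the way, in this order (a step that is already met when the one before it is completed fails the run):
1. the key stands fully down in the slot of the shaft (z of key_mid in the frame of shaft_end below -0.0235 m and horizontal distance between key_mid and shaft_end below 0.019 m and angle between key_mid's own z axis and vertical below 0.2 rad), for 0.2 s.
2. the hub sits home on the shoulder, over the key (z of hub_mid in the frame of shaft_end below -0.021 m and horizontal distance between hub_mid and shaft_end below 0.004 m and z of key_mid in the frame of shaft_end below -0.0235 m), for 0.2 s.
At the end, for the whole second after the job is handed in: The hub sits upright on the shoulder (within 2 mm of fully home, within 4 mm of the axis, tilt under 0.06 rad), the key stands fully down in the slot (within 2.5 mm of its floor, within 19 mm of the axis) and in the hub's keyway (directions within 0.25 rad) (all of step 2 and angle between hub_mid's own z axis and vertical below 0.06 rad and horizontal distance between key_mid and shaft_end below 0.019 m and angle between the x axis of hub_mid and the x axis of key_mid, either way round below 0.25 rad); the robot touches nothing.
It fails at once if the hub is pressed or knocked on the drive with more than 60 N (contact force between drive and hub above 60 N).
It fails at once if the hub is let fall onto the shaft: it comes down over the shaft's end at more than 0.4 m/s (horizontal distance between hub_mid and shaft_end below 0.01 m and z of hub_mid in the frame of shaft_end below 0.03 m and linear speed of hub above 0.4 m/s).
It fails at once if the key is pressed or knocked on the drive with more than 60 N (contact force between drive and key above 60 N).
It fails at once if the robot presses on the drive with more than 60 N (contact force between drive and the fingers above 60 N or contact force between drive and the arm above 60 N).
It fails at once if a bystander is moved by more than 30 mm (distance of any of dowel, flask, bottle, wrench, driver, spacer, beaker from where it was at the start of the episode above 0.03 m).
It also fails if it takes over 67 s, if anything falls off the work surface, if the arm or the gripper's body presses on something with over 40 N, if the wrist force passes 120 N, or if a joint passes its speed limit or range.

## Working session

There is one attempt and no reset: what is moved stays moved. The work goes in short steps, Python scripts to look and compute and a tool call to move; the robot and the scene stay as the last step left them, time stands still between calls to the robot, and variables do not carry over. Pictures are saved under pics/ and viewed, at most 10 in all, crops included, and the job is handed in when it is done.

Besides the shell and the picture viewer there is one more tool, called after "Request:" as name(argument=value, ...), one argument or row to a line, values as JSON. drive_tool: Moves the arm, as the interface text tells. Shifts and turns lie within -1 to 1; 1 stands for 0.1 m of shift or pi/4 rad of turn. Its arguments: {"type":"object","properties":{"commands":{"type":"string"},"force":{"type":"number"}},"required":["commands"]}

```bash
ls && mkdir -p pics
cat > h.py <<'E'
import numpy as np, cv2, json
from scipy.spatial.transform import Rotation as R
from rig import sense, capture, finish_job, boxes_of, tips_ahead
def q2R(q): return R.from_quat([q[1],q[2],q[3],q[0]]).as_matrix()
def cam(name):
    s=sense(); p=capture(name); f=p["pixels"].shape[0]/2/np.tan(np.radians(p["fov_y"]/2))
    if name=="wrist":
        T=np.eye(4); T[:3,:3]=q2R(s["ee_rot"]); T[:3,3]=s["eef_pos"]; T=T@np.array(p["tool_from_camera"]); Rc,t=T[:3,:3],T[:3,3]
    else:
        a=np.array(p["attitude"]); Rc=a if a.shape==(3,3) else q2R(a); t=np.array(p["position"])
    p["f"],p["R"],p["t"]=f,Rc,t
    return p
def ray(p,uv): 
    d=p["R"]@np.array([(uv[0]-p["cx"])/p["f"],(uv[1]-p["cy"])/p["f"],1]); return d
def onz(p,uv,z):
    d=ray(p,uv); return p["t"]+d*(z-p["t"][2])/d[2]
def proj(p,X):
    c=p["R"].T@(np.asarray(X,float)-p["t"]); return np.array([p["cx"]+p["f"]*c[0]/c[2],p["cy"]+p["f"]*c[1]/c[2]])
E
python3 - <<'E'
from h import *
s=sense(); print(s, tips_ahead)
for n in ("top","side"):
    p=cam(n); cv2.imwrite(f"pics/{n}0.png",p["pixels"]); print(n,p["t"],p["R"].round(3).tolist(),p["f"])
    for o in ["drive","key","hub","stand","dowel","flask","bottle","wrench","driver","spacer","beaker","shaft_end"]:
        try: b=boxes_of(p,o)
        except Exception as e: print(o,e); continue
        print(o,[(np.round(x["position"]).tolist(),round(x["confidence"],2),onz(p,x["position"],0)[:2].round().tolist()) for x in b[:4]])
E
```

```text
pics
{'time_s': 0.0, 'joints': array([-1.39340159e+00,  3.13445346e-01,  1.49842652e+00, -2.37918243e-06,
        1.33101745e+00, -2.23465976e-01]), 'dq': array([ 0.0001621 ,  0.00056217, -0.00037384, -0.0004014 , -0.00023649,
        0.0010388 ]), 'tau': array([-1.46029820e-04, -4.12270439e+01, -2.59750539e+01, -2.10010658e-04,
        4.05346524e-03, -2.24510688e-05]), 'eef_pos': array([ 204.77442107, -483.16105705,  247.74142415]), 'ee_rot': array([-6.48187662e-04,  9.79980726e-01,  1.99091325e-01,  1.37783656e-05]), 'force': array([-0.2585229 ,  0.22457966,  0.38053836]), 'wrist_torque': array([ 0.00477121,  0.03097546, -0.01179195]), 'grip_force': 0.0, 'grip_width': 0.9982933076699545} 17.0
top [ 316.7426889   -19.74715034 1277.08289751] [[-0.019, -0.978, 0.209], [-1.0, 0.018, -0.007], [0.004, -0.209, -0.978]] 437.9891202759477
drive [([298.0, 194.0], 0.73, [585.0, 33.0])]
key []
hub [([247.0, 260.0], 0.94, [395.0, 181.0]), ([202.0, 233.0], 0.76, [476.0, 315.0]), ([392.0, 155.0], 0.7, [702.0, -254.0]), ([216.0, 194.0], 0.61, [590.0, 276.0])]
stand [([401.0, 242.0], 0.73, [439.0,
[... 733 characters left out ...]
.0], 0.76, [465.0, 318.0]), ([274.0, 189.0], 0.63, [403.0, 184.0])]
stand [([294.0, 305.0], 0.86, [448.0, -271.0]), ([291.0, 165.0], 0.26, [469.0, 305.0])]
dowel [([371.0, 366.0], 0.63, [620.0, -452.0])]
flask [([324.0, 139.0], 0.9, [604.0, 446.0])]
bottle [([363.0, 151.0], 0.75, [741.0, 357.0]), ([331.0, 208.0], 0.74, [588.0, 75.0])]
wrench [([393.0, 287.0], 0.89, [719.0, -242.0]), ([332.0, 205.0], 0.28, [590.0, 86.0])]
driver [([254.0, 386.0], 0.96, [344.0, -471.0])]
spacer [([377.0, 353.0], 0.73, [639.0, -421.0]), ([331.0, 209.0], 0.53, [585.0, 70.0])]
beaker [([267.0, 132.0], 0.71, [384.0, 519.0])]
shaft_end [([332.0, 210.0], 0.91, [589.0, 66.0]), ([275.0, 299.0], 0.61, [396.0, -247.0])]
```

Run:
```python
import cv2,numpy as np
t=cv2.imread("pics/top0.png"); s=cv2.imread("pics/side0.png")
a=cv2.resize(t[120:300,130:490],(800,400),interpolation=cv2.INTER_CUBIC)
cv2.imwrite("pics/a.png",a)
b=cv2.resize(s[110:330,230:430],(545,600),interpolation=cv2.INTER_CUBIC)
cv2.imwrite("pics/b.png",b)
```

```text
(no output)
```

View pics/a.png

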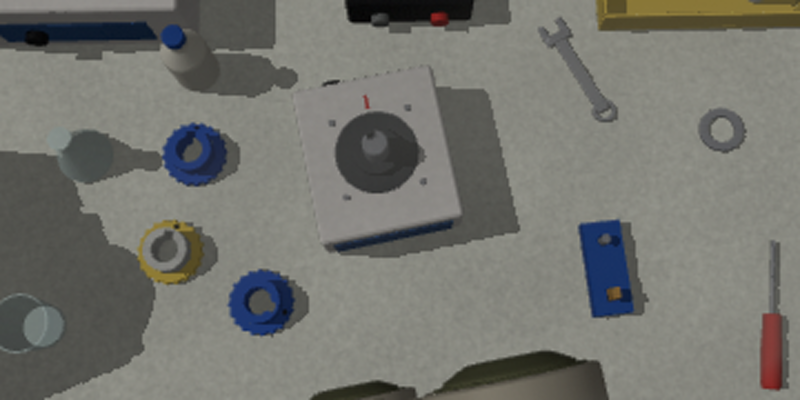

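View pics/b.png

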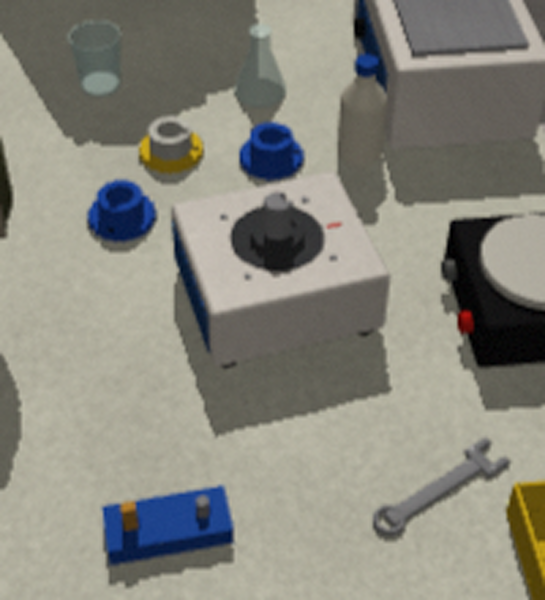

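Hub candidates in the top image are (247,260), blue; (216,194), blue; and (202,233), which has a yellow flange and an aluminium neck. The yellow one fits the description, and both crops confirm it: top crop (170,250), side crop (170,145). The brass key is in the near hole of the stand, at top pixel (406,252). The shaft is at about (299,188), and the red line points along world +x.

Run:
```python
from h import *
pt=cam("top"); ps=cam("side"); pw=cam("wrist")
print(np.round(pw["tool_from_camera"],3).tolist(), pw["f"], pw["cx"],pw["cy"])
def tri(u,v):
    a,b=ray(pt,u),ray(ps,v); a/=np.linalg.norm(a); b/=np.linalg.norm(b)
    A=np.stack([a,-b],1); x=np.linalg.lstsq(A,ps["t"]-pt["t"],rcond=None)[0]
    P,Q=pt["t"]+a*x[0],ps["t"]+b*x[1]; return ((P+Q)/2).round(1),np.linalg.norm(P-Q).round(1)
print("key",tri((130+614*.45,120+293*.45),(230+129*.367,110+514*.367)), onz(pt,(406.3,251.9),45))
print("hub",tri((202,233),(290,163)),"shaft_end",tri((130+375*.45,120+140*.45),(230+276*.367,110+200*.367)))
print("red", onz(pt,(130+366*.45,120+101*.45),100), onz(ps,(230+335*.367,110+225*.367),100))
```

```text
[[0.0, -0.956, -0.293, 75.534], [1.0, 0.0, 0.0, 0.523], [-0.0, -0.293, 0.956, -125.306], [0.0, 0.0, 0.0, 1.0]] 351.8263427399866 318.25873505253384 202.1232981145478
key (array([ 406.1, -272.1,   40.5]), np.float64(0.0)) [ 405.68316317 -271.17659164   45.        ]
hub (array([469.8, 311.4,   4.7]), np.float64(9.3)) shaft_end (array([581.5,  23.3, 155.3]), np.float64(2.9))
red [646.57690796  36.36449938 100.        ] [647.98024714  34.40991018 100.        ]
```

Request:
drive_tool(
  commands="0.27 0.3 -0.1 0 0 -0.042 100;0.27 0.3 -0.1 0 0 -0.042 100;0.27 0.3 -0.1 0 0 -0.042 100;0.27 0.3 -0.1 0 0 -0.042 100;0.27 0.3 -0.1 0 0 -0.042 100;0.27 0.3 -0.1 0 0 -0.042 100;0.27 0.3 -0.1 0 0 -0.042 100;0 0 0 0 0 0 100;0 0 0 0 0 0 100",
  force=40,
)

```text
time_s: 2.2
eef_pos: [394.6, -272.0, 178.0]
ee_rot: [-0.0, 0.996, 0.087, -0.0]
force: [-0.5, -0.4, 0.3]
grip_width: 1.002
grip_force: 0.0
```

Run:
```python
from h import *
p=cam("wrist"); s=sense(); print(s["time_s"],s["eef_pos"],s["ee_rot"],s["joints"].round(2),s["force"])
cv2.imwrite("pics/w1.png",p["pixels"])
np.savez("w1.npz",**{k:p[k] for k in("f","cx","cy","R","t")})
for o in("key","dowel","stand"):print(o,[(np.round(x["position"],1),round(x["confidence"],2)) for x in boxes_of(p,o)])
print(proj(p,(406,-272,56)))
```

```text
2.25 [ 394.03894094 -273.25561066  178.35633852] [ 1.28437584e-04  9.96316747e-01  8.57491633e-02 -6.75563459e-05] [-0.85  0.28  1.73 -0.    1.13  0.55] [ 0.00081856 -0.19563334 -0.6592994 ]
key [(array([320.9, 185.1]), 0.93)]
dowel [(array([329.8,  87.5]), 0.7), (array([528.4, 270. ]), 0.44)]
stand [(array([325.4, 126.2]), 0.83)]
[320.53084704 187.068186  ]
```

View pics/w1.png

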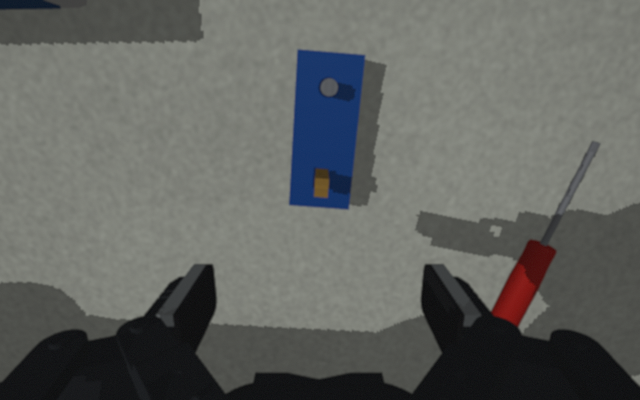

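The wrist picture shows the stand with the key at (321,184), its bright top face in the lower part, and the dowel at (329,88). The stand's long axis runs nearly along image up.

Run:
```python
from h import *
im=cv2.imread("pics/w1.png"); p=dict(np.load("w1.npz"))
hsv=cv2.cvtColor(im,cv2.COLOR_BGR2HSV); roi=np.zeros(im.shape[:2],bool); roi[150:215,300:345]=1
o=roi&(hsv[...,0]<25)&(hsv[...,1]>120); V=hsv[...,2]
print(np.unique(V[o]//10*10,return_counts=True))
t=o&(V>160); 
for m,z in((t,56),):
    r=cv2.minAreaRect(np.argwhere(m)[:,::-1].astype(np.float32)); print(r,m.sum())
    b=np.array([onz(p,c,z) for c in cv2.boxPoints(r)]); print(b.round(1), b.mean(0)); 
    print(np.linalg.norm(np.diff(b[:3],axis=0),axis=1), np.degrees(np.arctan2(*(b[1]-b[0])[[1,0]])),np.degrees(np.arctan2(*(b[2]-b[1])[[1,0]])))
# stand
bl=(hsv[...,0]>100)&(hsv[...,0]<130)&(hsv[...,1]>150)&(V>60); bl[:40]=0; bl[:,:270]=0; bl[:,380:]=0
r=cv2.minAreaRect(np.argwhere(bl|o)[:,::-1].astype(np.float32)); b=np.array([onz(p,c,25) for c in cv2.boxPoints(r)]); print(b.round(1),b.mean(0))
for i in(0,1):print(np.linalg.norm(b[i+1]-b[i]),np.degrees(np.arctan2(*(b[i+1]-b[i])[[1,0]])))
print([ (int(y),''.join('#' if V[y,x]>160 and o[y,x] else '+' if o[y,x] else '.' for x in range(308,336))) for y in range(164,202)])
```

```text
(array([ 60,  70,  80,  90, 100, 110], dtype=uint8), array([ 81,   7,   6,  13, 125,  85]))
((0.0, 0.0), (0.0, 0.0), 0.0) 0
[[490.2 -53.5  56. ]
 [490.2 -53.5  56. ]
 [490.2 -53.5  56. ]
 [490.2 -53.5  56. ]] [490.17727844 -53.52217057  56.        ]
[0. 0.] 0.0 0.0
[[ 379.4 -249.4   25. ]
 [ 496.8 -239.4   25. ]
 [ 502.2 -287.2   25. ]
 [ 385.1 -303.7   25. ]] [ 440.86461412 -269.94626176   25.        ]
117.8004341084258 4.88375287299025
48.110496255101225 -83.56095309486939
[(164, '............................'), (165, '............................'), (166, '............................'), (167, '............................'), (168, '............................'), (169, '............................'), (170, '.........+++++++++..........'), (171, '.........++++++++++.........'), (172, '.........++++++++++.........'), (173, '........+++++++++++.........'), (174, '........++++++++++++........'), (175, '........++++++++++++........'), (176, '........++++++++++++........'), (177, '........++++++++++++........'), (178, '........++++++++++++........'), (179, '.......+++++++++++++.......
[... 162 characters left out ...]
184, '.......+++++++++++++........'), (185, '.......+++++++++++++........'), (186, '.......+++++++++++++........'), (187, '.......+++++++++++++........'), (188, '.......+++++++++++++........'), (189, '.......++++++++++++.........'), (190, '.......++++++++++++.........'), (191, '.......++++++++++++.........'), (192, '.......++++++++++++.........'), (193, '.......++++++++++++.........'), (194, '.......++++++++++++.........'), (195, '.......++++++++++++.........'), (196, '................++..........'), (197, '............................'), (198, '............................'), (199, '............................'), (200, '............................'), (201, '............................')]
```

Run:
```python
from h import *
im=cv2.imread("pics/w1.png"); p=dict(np.load("w1.npz"))
hsv=cv2.cvtColor(im,cv2.COLOR_BGR2HSV); V=hsv[...,2]
o=(hsv[...,0]<25)&(hsv[...,1]>120)&(V>88); o[:150]=0;o[215:]=0;o[:,:300]=0;o[:,345:]=0
r=cv2.minAreaRect(np.argwhere(o)[:,::-1].astype(np.float32)); print(r,o.sum())
b=np.array([onz(p,c,56) for c in cv2.boxPoints(r)]); print(b.round(1),b.mean(0))
for i in(0,1):print(np.linalg.norm(b[i+1]-b[i]),np.degrees(np.arctan2(*(b[i+1]-b[i])[[1,0]])))
```

```text
((320.743896484375, 186.8048858642578), (13.141352653503418, 17.558616638183594), 6.340191841125488) 223
[[ 399.3 -267.8   56. ]
 [ 412.4 -266.9   56. ]
 [ 413.  -276.4   56. ]
 [ 399.9 -277.4   56. ]] [ 406.17186254 -272.12405603   56.        ]
13.134786327138158 3.630676799806542
9.468800224720143 -86.51856963048917
```

Request:
drive_tool(
  commands="0.124 0.01 -0.2 0 0 -0.1 50;0 0 -0.3 0 0 0 50;0 0 -0.3 0 0 0 50;0 0 -0.283 0 0 0 50;0 0 -0.1 0 0 0 50;0 0 0 0 0 0 50;0 0 0 0 0 0 0;0 0 0 0 0 0 0;0 0 0 0 0 0 0;0 0 0 0 0 0 0;0 0 0 0 0 0 0;0 0 0 0 0 0 0",
  force=40,
)

```text
time_s: 3.4
eef_pos: [406.9, -273.1, 61.6]
ee_rot: [0.001, 0.999, 0.046, 0.001]
force: [-1.1, 0.4, 8.0]
grip_width: 0.1
grip_force: 41.0
```

Request:
drive_tool(
  commands="0 0 0.2 0 0 0 0;0 0 0.4 0 0 0 0;0 0 0.4 0 0 0 0;0 0 0.4 0 0 0 0;0.1 0.29 0.15 0 0 0 0;0.1 0.36 0 0 0 0 0;0.1 0.36 0 0 0 0 0;0.12 0.36 0 0 0 0 0;0.12 0.36 0 0 0 0 0;0.12 0.36 0 0 0 0 0;0.1 0.4 0 0 0 0 0;0.1 0.4 0 0 0 0 0;0.09 0 0 0 0 0 0;0 0 0 0 0 0 0;0 0 0 0 0 0 0",
)

```text
time_s: 4.65
eef_pos: [501.1, 16.5, 215.3]
ee_rot: [0.0, 0.999, 0.046, 0.0]
force: [0.3, -0.6, -0.8]
grip_width: 0.102
grip_force: 40.1
```

Run:
```python
from h import *
p=cam("wrist"); s=sense(); print(s["time_s"],s["eef_pos"],s["ee_rot"],s["joints"].round(2),s["force"],s["grip_width"],s["grip_force"])
cv2.imwrite("pics/w2.png",p["pixels"])
np.savez("w2.npz",**{k:p[k] for k in("f","cx","cy","R","t")})
for o in("key","drive","shaft_end"):print(o,[(np.round(x["position"],1),round(x["confidence"],2),onz(p,x["position"],155).round(1)) for x in boxes_of(p,o)])
```

```text
4.7 [500.91521232  15.90638639 215.25287765] [1.50478507e-04 9.98972198e-01 4.53268253e-02 5.78332010e-05] [-0.2   0.29  1.62 -0.    1.23  1.28] [ 0.14461618 -0.96496573 -0.33138832] 0.10123996490315566 40.085386633872986
key [(array([319.1, 264.7]), 0.78, array([481.9,  13.8, 155. ]))]
drive [(array([314.6, 107.8]), 0.95, array([569.8,  24.3, 155. ]))]
shaft_end [(array([319.4, 108.1]), 0.71, array([569.9,  21.9, 155. ])), (array([ 32.3, 175.7]), 0.71, array([520.5, 172.7, 155. ]))]
```

View pics/w2.png

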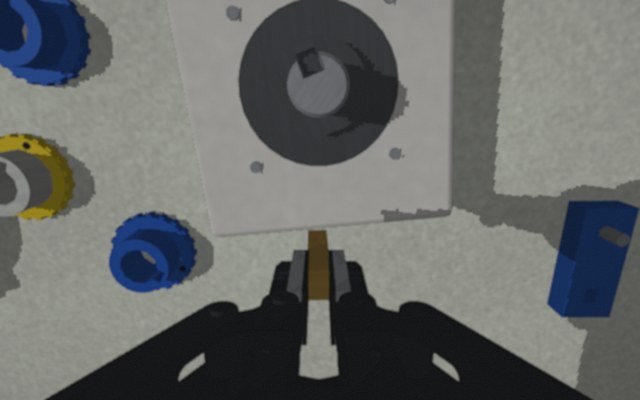

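The slot shows in the shaft's top at about (310,62), with the shaft's centre at about (317,83). The slot points image-up and slightly left. The key hangs straight in the fingers at (319,265), and the yellow hub is at the left edge, near (25,178).

Run:
```python
from h import *
im=cv2.imread("pics/w2.png"); p=dict(np.load("w2.npz"))
# rectify the z=155 plane, 10 px/mm, 60 mm around (581,23); +x up, +y left
c0=np.array([581,23.]); S=10;N=600
g=[(-30,-30),(30,-30),(30,30),(-30,30)]
src=np.float32([proj(p,(c0[0]+a,c0[1]+b,155)) for a,b in g]); dst=np.float32([(N/2-b*S,N/2-a*S) for a,b in g])
w=cv2.warpPerspective(im,cv2.getPerspectiveTransform(src,dst),(N,N),flags=cv2.INTER_CUBIC)
cv2.imwrite("pics/slot.png",w)
# drive edges on top plane z=100
gray=cv2.cvtColor(im,cv2.COLOR_BGR2GRAY)
L=[onz(p,u,100) for u in((168,0),(213,235),(450,10),(450,212),(213,236),(383,219))]
for i in(0,2,4):d=L[i]-L[i+1];print(L[i].round(1),L[i+1].round(1),np.degrees(np.arctan2(d[1],d[0])))
```

```text
[622.7 119.1 100. ] [470.8  91.1 100. ] 10.44191189552478
[633.2 -52.8 100. ] [504.4 -79.1 100. ] 11.5440563486678
[470.   91.1 100. ] [494.7 -31.8 100. ] 101.36545694028874
```

View pics/slot.png

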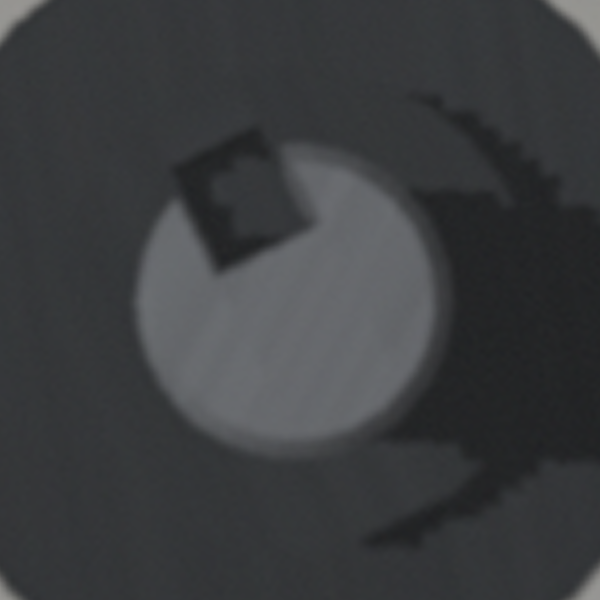

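Run:
```python
from h import *
im=cv2.imread("pics/w2.png"); p=dict(np.load("w2.npz"))
hsv=cv2.cvtColor(im,cv2.COLOR_BGR2HSV)
o=(hsv[...,0]<25)&(hsv[...,1]>100)&(hsv[...,2]>50); o[:220]=0;o[310:]=0;o[:,:295]=0;o[:,345:]=0
ys,xs=np.nonzero(o); print(ys.min(),ys.max())
for y in range(ys.min(),ys.max()+1,6): c=xs[ys==y]; print(y,c.min(),c.max(),end='; ')
T=np.eye(4);from rig import capture
s=sense();Rm=q2R(s["ee_rot"]);t=np.array(s["eef_pos"])
print()
for q in((7,5,51),(7,-5,51),(-7,5,51),(7,5,5),(7,-5,5)): print(q,proj(p,t+Rm@np.array(q)).round(1))
```

```text
231 298
231 310 324; 237 309 325; 243 309 326; 249 309 326; 255 309 328; 261 309 328; 267 309 328; 273 308 328; 279 308 328; 285 308 328; 291 308 328; 297 308 328; 
(7, 5, 51) [328.6 228.7]
(7, -5, 51) [310.  228.6]
(-7, 5, 51) [328.3 252.5]
(7, 5, 5) [331.8 269.4]
(7, -5, 5) [307.5 269.4]
```

Request:
drive_tool(
  commands="0.22 0.034 0 0 0 0.12 0;0.23 0.034 0 0 0 0.12 0;0.23 0.034 0 0 0 0.12 0;0.242 0.032 0 0 0 0.118 0;0 0 0 0 0 0 0;0 0 0 0 0 0 0",
)

```text
time_s: 5.35
eef_pos: [593.5, 29.2, 214.4]
ee_rot: [-0.0, 0.973, 0.23, -0.0]
force: [0.4, 1.0, -0.3]
grip_width: 0.103
grip_force: 40.1
```

Request:
drive_tool(
  commands="0.011 0.006 -0.05 0 0 0 0;0 0 0 0 0 0 0;0 0 0 0 0 0 0",
)

```text
time_s: 5.6
eef_pos: [593.8, 30.4, 209.9]
ee_rot: [-0.0, 0.973, 0.231, -0.0]
force: [0.4, -0.8, -0.7]
grip_width: 0.099
grip_force: 40.1
```

Run:
```python
from h import *
p=cam("wrist"); s=sense(); print(s["time_s"],s["eef_pos"],s["ee_rot"],s["force"],s["joints"].round(2))
im=p["pixels"];cv2.imwrite("pics/w3f.png",im)
cv2.imwrite("pics/w3.png",cv2.resize(im[190:310,240:400],(800,600),interpolation=cv2.INTER_CUBIC))
a=0.466;c=np.array([580.9,23.7]);u=np.array([np.cos(a),np.sin(a)]);v=np.array([-u[1],u[0]])
for r,t in((5.6,6),(5.6,-6),(16,6),(16,-6)): print(r,t,((proj(p,[*(c+r*u+t*v),155])-[240,190])*5).round())
```

```text
5.65 [594.05063259  30.42363301 210.17056853] [-3.09989823e-05  9.72987447e-01  2.30858022e-01 -2.71810403e-05] [ 0.06219675 -0.3502302  -1.24913387] [-0.15  0.5   1.33  0.    1.31  0.96]
5.6 6 [334. 310.]
5.6 -6 [441. 310.]
16 6 [333. 223.]
16 -6 [442. 223.]
```

View pics/w3.png

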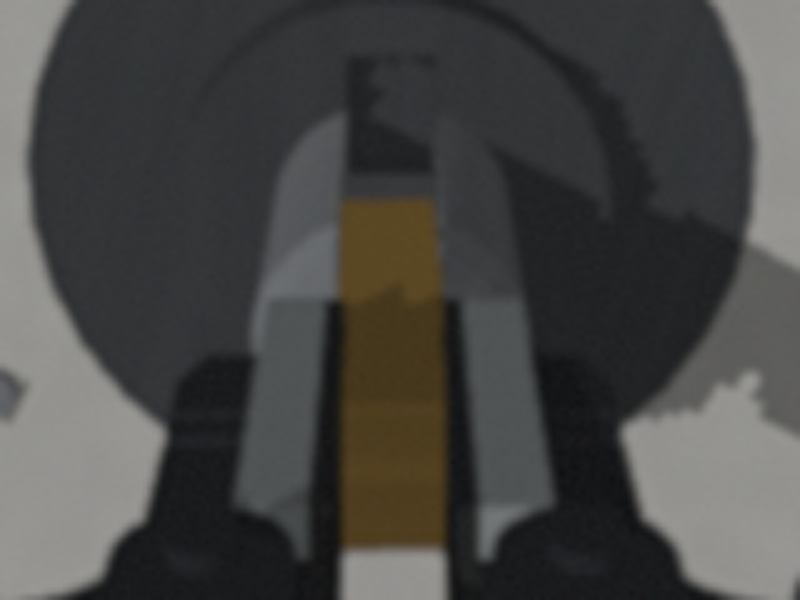

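The picture shows the key's foot (341–437 across, row 200) centred over the slot (333–442 as predicted), with the slot upright in the image. I'll lower it.

Request:
drive_tool(
  commands="0 0 -0.02 0 0 0 0;0 0 -0.02 0 0 0 0;0 0 -0.02 0 0 0 0;0 0 -0.02 0 0 0 0;0 0 0 0 0 0 0",
)

```text
time_s: 6.07
eef_pos: [594.3, 30.6, 201.5]
ee_rot: [-0.0, 0.973, 0.231, -0.0]
force: [0.4, 0.0, 0.3]
grip_width: 0.101
grip_force: 40.1
```

Request:
drive_tool(
  commands="0 0 -0.03 0 0 0 0;0 0 -0.03 0 0 0 0;0 0 0 0 0 0 0",
)

```text
time_s: 6.32
eef_pos: [594.3, 30.7, 195.2]
ee_rot: [-0.0, 0.973, 0.231, -0.001]
force: [-0.3, -0.9, -0.5]
grip_width: 0.1
grip_force: 40.1
```

Request:
drive_tool(
  commands="0 0 -0.03 0 0 0 0;0 0 -0.03 0 0 0 0;0 0 -0.03 0 0 0 0;0 0 -0.03 0 0 0 0;0 0 -0.03 0 0 0 0;0 0 -0.03 0 0 0 0;0 0 0 0 0 0 0",
)

```text
time_s: 6.9
eef_pos: [594.3, 30.6, 177.3]
ee_rot: [-0.0, 0.973, 0.231, -0.001]
force: [0.1, -0.0, -1.0]
grip_width: 0.099
grip_force: 40.1
```

Request:
drive_tool(
  commands="0 0 -0.03 0 0 0 0;0 0 0 0 0 0 0;0 0 0 0 0 0 25;0 0 0 0 0 0 35;0 0 0 0 0 0 35;0 0 0 0 0 0 35;0 0 0.1 0 0 0 35;0 0 0.2 0 0 0 35;-0.1 -0.05 0.2 0 0 0 40;0 0 0 0 0 0 40;0 0 0 0 0 0 40",
)

```text
time_s: 7.82
eef_pos: [584.8, 25.4, 226.6]
ee_rot: [0.001, 0.973, 0.231, 0.001]
force: [-0.0, -0.3, -0.3]
grip_width: 0.398
grip_force: 0.0
```

Run:
```python
from h import *
p=cam("wrist"); s=sense(); print(s["time_s"],s["eef_pos"],s["force"])
im=p["pixels"];cv2.imwrite("pics/w4f.png",im)
cv2.imwrite("pics/w4.png",cv2.resize(im[110:310,200:440],(720,600),interpolation=cv2.INTER_CUBIC))
a=0.466;c=np.array([580.9,23.7]);u=np.array([np.cos(a),np.sin(a)]);v=np.array([-u[1],u[0]])
for r,t in((7,5),(7,-5),(21,5),(21,-5)): print(r,t,((proj(p,[*(c+r*u+t*v),152])-[200,110])*3).round(), ((proj(p,[*(c+r*u+t*v),169])-[200,110])*3).round())
print("hub",[(np.round(x["position"],1),round(x["confidence"],2)) for x in boxes_of(p,"hub")])
```

```text
7.8667 [584.55072025  25.58008269 225.36932769] [ 0.29673326 -0.18621247  0.17178028]
7 5 [325. 332.] [323. 363.]
7 -5 [375. 332.] [377. 363.]
21 5 [325. 265.] [322. 291.]
21 -5 [375. 265.] [377. 291.]
hub [(array([112.7, 257.8]), 0.85), (array([81.2, 34.3]), 0.64)]
```

View pics/w4.png

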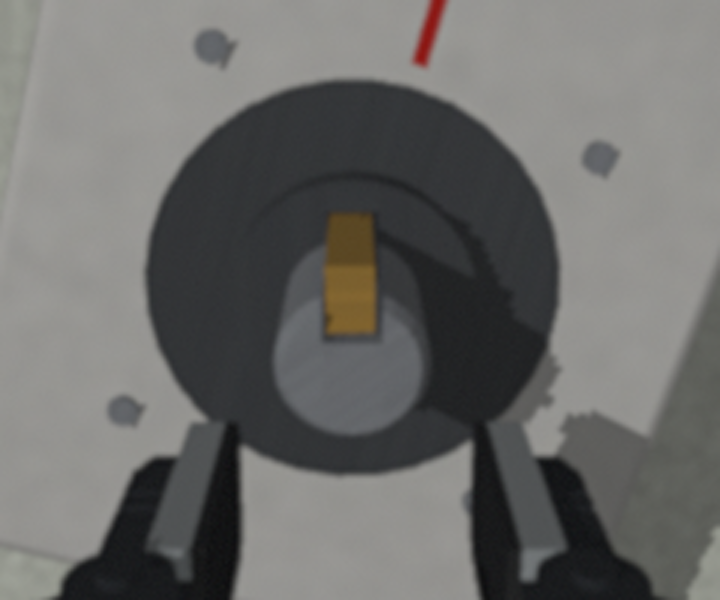

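The key's top face lies at rows 264–334 and columns 325–377. That matches the projection for a top at 152 mm (rows 265–332), so the key is fully down. Next is the hub.

Request:
drive_tool(
  commands="-0.12 0.2 0 0 0 0 100;-0.24 0.3 0 0 0 0 100;-0.24 0.3 0 0 0 0 100;-0.24 0.3 0 0 0 0 100;-0.24 0.3 0 0 0 0 100;-0.24 0.3 -0.1 0 0 0 100;-0.24 0.3 -0.2 0 0 0 100;-0.2 0.3 -0.2 0 0 0 100;-0.1 0.2 -0.15 0 0 0 100;0 0 0 0 0 0 100;0 0 0 0 0 0 100",
)

```text
time_s: 8.83
eef_pos: [398.5, 275.0, 159.7]
ee_rot: [0.0, 0.973, 0.232, -0.001]
force: [0.4, -0.5, 0.3]
grip_width: 0.998
grip_force: 0.0
```

Run:
```python
from h import *
p=cam("wrist"); s=sense(); print(s["time_s"],s["eef_pos"],s["ee_rot"],s["joints"].round(2))
im=p["pixels"];cv2.imwrite("pics/w5f.png",im)
np.savez("w5.npz",**{k:p[k] for k in("f","cx","cy","R","t")})
hsv=cv2.cvtColor(im,cv2.COLOR_BGR2HSV); m=((hsv[...,0]>18)&(hsv[...,0]<35)&(hsv[...,1]>120)).astype(np.uint8)
n,l,st,ce=cv2.connectedComponentsWithStats(m); i=1+st[1:,4].argmax(); print(st[i],ce[i])
hull=cv2.convexHull(np.argwhere(l==i)[:,::-1].astype(np.int32)); (c,r)=cv2.minEnclosingCircle(hull); print(c,r)
P=np.array([onz(p,q[0],12)[:2] for q in hull],np.float32); C,rr=cv2.minEnclosingCircle(P); print("flange",C,rr)
c0=np.array(C);S=6;N=600;g=[(-50,-50),(50,-50),(50,50),(-50,50)]
src=np.float32([proj(p,(c0[0]+a,c0[1]+b,40)) for a,b in g]); dst=np.float32([(N/2-b*S,N/2-a*S) for a,b in g])
cv2.imwrite("pics/hub.png",cv2.warpPerspective(im,cv2.getPerspectiveTransform(src,dst),(N,N),flags=cv2.INTER_CUBIC))
```

```text
8.8833 [399.47148148 274.4853311  160.4676027 ] [ 1.51115449e-04  9.72792662e-01  2.31677041e-01 -4.02738993e-04] [ 0.36  0.32  1.74 -0.    1.09  1.46]
[ 278   29  114  120 3835] [331.02425033  87.32672751]
(335.69000244140625, 88.41000366210938) 59.68196105957031
flange (473.3354187011719, 298.57476806640625) 42.2562255859375
```

View pics/hub.png

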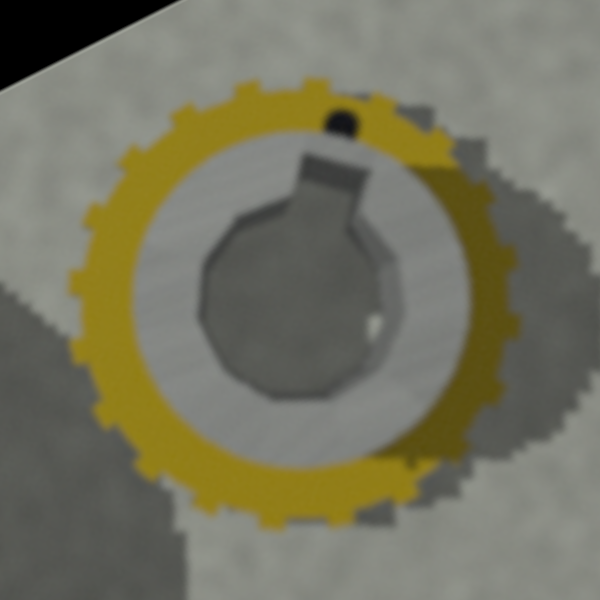

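The picture shows the yellow hub with its neck centred at (473.4,298.3). Its keyway, next to the black dot, points 14.7° clockwise of world +x. I'll grip the neck.

Request:
drive_tool(
  commands="0.25 0.08 0 0 0 0 100;0.25 0.08 0 0 0 0 100;0.239 0.078 0 0 0 0 100;0 0 -0.3 0 0 0 100;0 0 -0.35 0 0 0 100;0 0 -0.35 0 0 0 100;0 0 -0.2 0 0 0 100;0 0 -0.11 0 0 0 100;0 0 0 0 0 0 100;0 0 0 0 0 0 60;0 0 0 0 0 0 40;0 0 0 0 0 0 40;0 0 0 0 0 0 40;0 0 0 0 0 0 40;0 0 0 0 0 0 40;0 0 0 0 0 0 40",
  force=40,
)

```text
time_s: 10.22
eef_pos: [474.5, 298.5, 31.8]
ee_rot: [-0.0, 0.973, 0.231, 0.002]
force: [-0.4, -1.5, 7.1]
grip_width: 0.641
grip_force: 42.7
```

Request:
drive_tool(
  commands="0 0 0.1 0 0 0 40;0 0 0.3 0 0 0 40;0 0 0.38 0 0 0 40;0 0 0.38 0 0 0 40;0 0 0.38 0 0 0 40;0 0 0.29 0 0 0 40;0.08 -0.2 0 0 0 0.1 40;0.08 -0.36 0 0 0 0.1 40;0.08 -0.36 0 0 0 0.1 40;0.08 -0.36 0 0 0 0.1 40;0.08 -0.36 0 0 0 0.1 40;0.08 -0.36 0 0 0 0.1 40;0.08 -0.36 0 0 0 0.1 40;0.08 -0.36 0 0 0 0.1 40;0.08 -0.36 0 0 0 0.1 40;0.07 -0.417 0 0 0 0.024 40;0 0 0 0 0 0 40;0 0 0 0 0 0 40",
)

```text
time_s: 11.72
eef_pos: [552.0, -52.7, 213.3]
ee_rot: [0.0, 0.828, 0.56, 0.0]
force: [0.1, 0.5, -3.3]
grip_width: 0.643
grip_force: 44.2
```

Run:
```python
from h import *
p=cam("wrist"); s=sense(); print(s["time_s"],s["eef_pos"],s["ee_rot"],s["joints"].round(2),s["force"],s["wrist_torque"],s["grip_width"],s["grip_force"])
im=p["pixels"];cv2.imwrite("pics/w6.png",im)
np.savez("w6.npz",**{k:p[k] for k in("f","cx","cy","R","t")},pos=s["eef_pos"],q=s["ee_rot"])
```

```text
11.7667 [551.91879306 -51.20004041 213.26069299] [-1.60074295e-04  8.27897986e-01  5.60878678e-01  8.56966802e-05] [-0.3   0.41  1.46  0.    1.28  0.08] [-0.3520646   1.66213469 -3.07759326] [0.05103016 0.01520975 0.07566534] 0.641949375815231 44.19328808784485
```

View pics/w6.png

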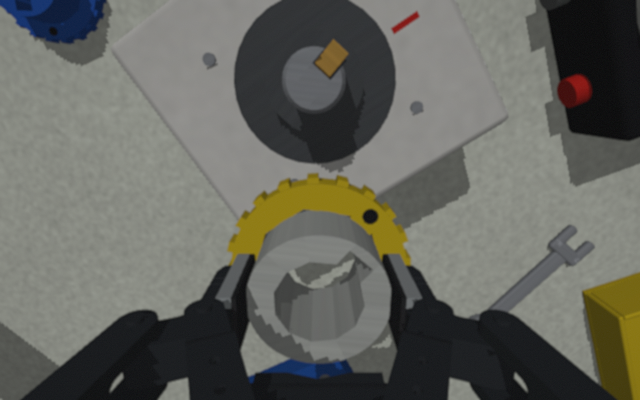

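Run:
```python
from h import *
im=cv2.imread("pics/w6.png"); p=dict(np.load("w6.npz")); pos=p["pos"]
def rect(c0,z,half,S):
    N=int(2*half*S);g=[(-1,-1),(1,-1),(1,1),(-1,1)]
    src=np.float32([proj(p,(c0[0]+a*half,c0[1]+b*half,z)) for a,b in g]);dst=np.float32([(N/2-b*N/2,N/2-a*N/2) for a,b in g])
    return cv2.warpPerspective(im,cv2.getPerspectiveTransform(src,dst),(N,N),flags=cv2.INTER_CUBIC)
def circ(c0,z,half,S,r):
    w=rect(c0,z,half,S);g=cv2.GaussianBlur(cv2.cvtColor(w,cv2.COLOR_BGR2GRAY),(7,7),2)
    h=cv2.HoughCircles(g,cv2.HOUGH_GRADIENT_ALT,1,20,param1=60,param2=0.3,minRadius=int((r-2)*S),maxRadius=int((r+2)*S))
    N=w.shape[0]
    return w,[] if h is None else [((c0[0]+(N/2-y)/S).round(2),(c0[1]+(N/2-x)/S).round(2),(rr/S).round(2)) for x,y,rr in h[0][:4]]
ws,cs=circ((581,24),155,25,10,16); print("shaft",cs)
wh,ch=circ(pos[:2],pos[2]+8.2,40,7,28); print("neck",ch, "tcp",pos)
# flange by colour
hsv=cv2.cvtColor(im,cv2.COLOR_BGR2HSV); m=((hsv[...,0]>18)&(hsv[...,0]<35)&(hsv[...,1]>120)).astype(np.uint8);m[:165]=0;m[275:]=0;m[:,:215]=0;m[:,420:]=0
P=np.array([onz(p,q[::-1],pos[2]-19.8)[:2] for q in np.argwhere(m)],np.float32)
C,r=cv2.minEnclosingCircle(P);print("flange",C,r)
dk=onz(p,(370.5,216),pos[2]-19.8)[:2]
for nm,c in(("flange",C),("neck",ch[0][:2] if ch else pos[:2])): d=dk-np.array(c);print("dot yaw",nm,np.arctan2(d[1],d[0]),np.hypot(*d))
# key yaw
k=((hsv[...,0]<25)&(hsv[...,1]>110)).astype(np.uint8);k[:30]=0;k[85:]=0;k[:,:300]=0;k[:,360:]=0
r=cv2.minAreaRect(np.argwhere(k)[:,::-1].astype(np.float32));b=np.array([onz(p,c,152) for c in cv2.boxPoints(r)]);print("key",b.mean(0))
for i in(0,1):print(np.linalg.norm(b[i+1]-b[i]),np.arctan2(*(b[i+1]-b[i])[[1,0]]))
N=350
cv2.imwrite("pics/cmp.png",np.hstack([cv2.resize(ws,(N,N)),cv2.resize(wh,(N,N))]))
```

```text
shaft []
neck [(np.float64(553.63), np.float64(-54.77), np.float32(28.1)), (np.float64(556.92), np.float64(-44.63), np.float32(27.47))] tcp [551.91879306 -51.20004041 213.26069299]
flange (554.7557373046875, -49.433475494384766) 41.29465103149414
dot yaw flange 0.3482199289782158 30.099872543033605
dot yaw neck 0.48776326874840303 33.30271625639191
key [593.01171812  29.98117212 152.        ]
14.854161417919947 0.45768653559120553
10.44659096854366 -1.028679333908038
```

View pics/cmp.png

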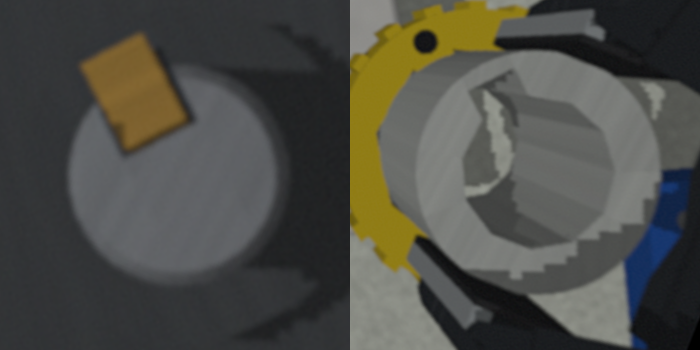

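The left panel shows the shaft with the key, shaft centre about (581.2,23.4). The right panel shows the held hub's neck top centred at about (553.1,-54.4), its keyway about 27° from +x, which matches the key. I'll check tilt with a flange fit.

Run:
```python
from h import *
from scipy.optimize import least_squares
im=cv2.imread("pics/w6.png"); p=dict(np.load("w6.npz")); pos=p["pos"]
hsv=cv2.cvtColor(im,cv2.COLOR_BGR2HSV); m=((hsv[...,0]>18)&(hsv[...,0]<35)&(hsv[...,1]>120)).astype(np.uint8);m[:165]=0;m[255:]=0;m[:,:215]=0;m[:,420:]=0
for zz in(-19.8,-21.8,-17.8):
    P=np.array([onz(p,q[::-1],pos[2]+zz)[:2] for q in np.argwhere(m)])
    # outermost point per direction bin
    c=np.array([553.1,-54.4])
    for _ in range(5):
        d=P-c;a=np.arctan2(d[:,1],d[:,0]);r=np.hypot(*d.T);b=np.floor(a/0.3)
        Q=np.array([P[b==k][r[b==k].argmax()] for k in np.unique(b)[1:-1]])
        c=least_squares(lambda c:np.hypot(*(Q-c).T)-42,c).x
    res=np.hypot(*(Q-c).T)-42
    print(zz,c.round(2),res.round(1))
# shaft rim fit: bright top disc edge left/bottom
g=cv2.cvtColor(im,cv2.COLOR_BGR2GRAY)
e=[]
for a in np.radians(np.arange(100,380,6)):
    u=np.array([np.cos(a+0.47),np.sin(a+0.47)])
    v=[float(g[tuple(np.round(proj(p,[581.2+r*u[0],23.4+r*u[1],155])).astype(int)[::-1])]) for r in np.arange(10,20,.25)]
    v=cv2.GaussianBlur(np.array([v],np.float32),(5,1),1)[0]; k=np.diff(v).argmin(); e.append([581.2+(10+.25*k)*u[0],23.4+(10+.25*k)*u[1]])
e=np.array(e);f=least_squares(lambda t:np.hypot(*(e-t[:2]).T)-t[2],[581.2,23.4,15],loss="soft_l1",f_scale=.3);print("shaft",f.x.round(2))
```

```text
-19.8 [553.09 -52.53] [-0.6 -0.4  0.1  0.4  0.5  0.4 -0.3 -0.8]
-21.8 [553.04 -52.86] [-0.5 -0.3  0.   0.3  0.4  0.3 -0.2 -0.6]
-17.8 [553.22 -52.23] [-0.8 -0.5  0.1  0.5  0.6  0.5 -0.3 -1. ]
shaft [580.86  24.63  14.79]
```

Run:
```python
from h import *
p=dict(np.load("w6.npz")); pos=p["pos"]; Rt=q2R(p["q"])
for n,X in(("neck",(553.1,-54.4,221.5)),("flange",(553.1,-52.6,193.5)),("tcp",pos),("shaft",(581,24,155)),("key",(593,30,152))):
    print(n,proj(p,X).round(1),(Rt.T@(np.array(X)-pos)).round(2))
im=cv2.imread("pics/w6.png");g=cv2.cvtColor(im,cv2.COLOR_BGR2GRAY)
for y in(280,290,300): print(y,g[y,225:262].tolist(),g[y,378:410].tolist())
```

```text
neck [320.1 302.9] [-2.53  2.28 -8.24]
flange [318.3 264.9] [-0.87  1.62 19.76]
tcp [314.3 285.8] [0. 0. 0.]
shaft [313.   79.4] [80.6  -0.87 58.29]
key [331.   58.1] [90.62  8.05 61.29]
280 [87, 93, 92, 92, 92, 92, 92, 92, 93, 92, 93, 92, 84, 64, 39, 24, 23, 22, 20, 17, 18, 20, 40, 75, 106, 120, 123, 122, 122, 122, 122, 121, 122, 122, 121, 122, 121] [122, 122, 122, 121, 122, 122, 121, 121, 121, 116, 94, 59, 26, 20, 21, 22, 22, 24, 25, 28, 46, 70, 87, 93, 92, 92, 93, 93, 91, 92, 92, 93]
290 [92, 92, 91, 92, 91, 92, 93, 88, 75, 53, 32, 25, 23, 23, 16, 20, 17, 16, 18, 19, 34, 56, 74, 83, 94, 111, 124, 126, 126, 126, 126, 127, 127, 126, 127, 127, 125] [122, 123, 122, 123, 123, 123, 123, 122, 123, 122, 125, 121, 106, 70, 31, 20, 20, 21, 18, 20, 23, 23, 25, 25, 42, 65, 84, 91, 93, 93, 91, 92]
300 [88, 80, 79, 85, 94, 87, 58, 34, 31, 32, 27, 20, 16, 20, 16, 17, 18, 17, 18, 17, 23, 45, 64, 76, 79, 78, 78, 79, 84, 101, 118, 124, 125, 124, 123, 124, 124] [120, 120, 120, 121, 119, 119, 120, 120, 120, 120, 120, 109, 82, 47, 22, 20, 21, 19, 23, 19, 19, 18, 19, 24, 28, 31, 30, 44, 74, 101, 109, 109]
```

Request:
drive_tool(
  commands="0.069 0.19 0 0 0 0 40;0.07 0.195 0 0 0 0 40;0.07 0.195 0 0 0 0 40;0.07 0.19 0 0 0 0 40;0 0 -0.1 0 0 0 40;0 0 -0.08 0 0 0 40;0 0 0 0 0 0 40;0 0 0 0 0 0 40",
)

```text
time_s: 12.43
eef_pos: [579.5, 26.0, 194.3]
ee_rot: [-0.0, 0.827, 0.561, -0.001]
force: [0.2, 0.8, -2.8]
grip_width: 0.637
grip_force: 44.1
```

Request:
drive_tool(
  commands="0 0 -0.01 0 0 0 40;0 0 -0.01 0 0 0 40;0 0 -0.01 0 0 0 40;0 0 -0.01 0 0 0 40;0 0 0 0 0 0 40",
)

```text
time_s: 12.85
eef_pos: [580.1, 26.0, 190.6]
ee_rot: [-0.0, 0.828, 0.561, -0.0]
force: [0.6, -0.4, -2.6]
grip_width: 0.641
grip_force: 44.1
```

Request:
drive_tool(
  commands="0 0 -0.01 0 0 0 40;0 0 -0.01 0 0 0 40;0 0 -0.01 0 0 0 40;0 0 0 0 0 0 40",
)

```text
time_s: 13.18
eef_pos: [580.0, 26.2, 187.5]
ee_rot: [-0.0, 0.827, 0.562, -0.0]
force: [0.2, 0.3, -3.1]
grip_width: 0.64
grip_force: 44.1
```

Request:
drive_tool(
  commands="0 0 -0.01 0 0 0 40;0 0 -0.01 0 0 0 40;0 0 0 0 0 0 40",
)

```text
time_s: 13.43
eef_pos: [580.0, 26.2, 185.5]
ee_rot: [-0.0, 0.827, 0.562, -0.0]
force: [-1.2, 0.8, -3.1]
grip_width: 0.638
grip_force: 44.1
```

Request:
drive_tool(
  commands="0 0 -0.01 0 0 0 40;0 0 -0.01 0 0 0 40;0 0 0 0 0 0 40",
)

```text
time_s: 13.68
eef_pos: [580.1, 26.2, 183.5]
ee_rot: [-0.0, 0.827, 0.562, -0.0]
force: [-0.7, -0.2, -3.6]
grip_width: 0.641
grip_force: 44.1
```

Request:
drive_tool(
  commands="0 0 -0.01 0 0 0 40;0 0 -0.01 0 0 0 40;0 0 0 0 0 0 40",
)

```text
time_s: 13.93
eef_pos: [580.0, 26.2, 181.5]
ee_rot: [-0.0, 0.827, 0.562, -0.0]
force: [0.0, 0.1, -3.2]
grip_width: 0.64
grip_force: 44.2
```

Request:
drive_tool(
  commands="0 0 -0.01 0 0 0 40;0 0 -0.01 0 0 0 40;0 0 0 0 0 0 40",
)

```text
time_s: 14.18
eef_pos: [580.1, 26.2, 179.5]
ee_rot: [-0.0, 0.827, 0.562, -0.0]
force: [0.1, -0.3, -2.4]
grip_width: 0.639
grip_force: 44.2
```

Request:
drive_tool(
  commands="0 0 -0.01 0 0 0 40;0 0 -0.01 0 0 0 40;0 0 0 0 0 0 40",
)

```text
time_s: 14.43
eef_pos: [580.1, 26.2, 177.5]
ee_rot: [-0.0, 0.827, 0.562, -0.0]
force: [1.0, 0.1, -3.5]
grip_width: 0.642
grip_force: 44.2
```

Request:
drive_tool(
  commands="0 0 -0.02 0 0 0 40;0 0 -0.02 0 0 0 40;0 0 -0.02 0 0 0 40;0 0 0 0 0 0 40",
)

```text
time_s: 14.77
eef_pos: [580.0, 26.1, 171.2]
ee_rot: [-0.0, 0.827, 0.562, -0.0]
force: [-0.5, 0.6, -4.1]
grip_width: 0.644
grip_force: 44.2
```

Request:
drive_tool(
  commands="0 0 -0.02 0 0 0 40;0 0 -0.02 0 0 0 40;0 0 -0.02 0 0 0 40;0 0 0 0 0 0 40",
)

```text
time_s: 15.1
eef_pos: [580.0, 26.1, 165.2]
ee_rot: [-0.0, 0.827, 0.562, -0.0]
force: [0.5, -0.1, -4.1]
grip_width: 0.642
grip_force: 44.2
```

Request:
drive_tool(
  commands="0 0 -0.02 0 0 0 40;0 0 -0.02 0 0 0 40;0 0 -0.02 0 0 0 40;0 0 0 0 0 0 40",
)

```text
time_s: 15.43
eef_pos: [580.0, 26.1, 159.3]
ee_rot: [-0.0, 0.827, 0.562, -0.0]
force: [-0.5, -1.1, -3.1]
grip_width: 0.637
grip_force: 44.2
```

Request:
drive_tool(
  commands="0 0 -0.02 0 0 0 40;0 0 -0.02 0 0 0 40;0 0 -0.02 0 0 0 40;0 0 0 0 0 0 40",
)

```text
time_s: 15.77
eef_pos: [580.0, 26.2, 153.3]
ee_rot: [-0.0, 0.827, 0.562, -0.0]
force: [0.5, 0.2, -2.8]
grip_width: 0.637
grip_force: 44.2
```

Request:
drive_tool(
  commands="0 0 -0.02 0 0 0 40;0 0 -0.02 0 0 0 40;0 0 0 0 0 0 40",
)

```text
time_s: 16.02
eef_pos: [580.1, 26.1, 149.4]
ee_rot: [-0.0, 0.827, 0.562, -0.0]
force: [0.3, -0.5, -2.6]
grip_width: 0.644
grip_force: 44.2
```

Request:
drive_tool(
  commands="0 0 -0.01 0 0 0 40;0 0 -0.01 0 0 0 40;0 0 0 0 0 0 40",
)

```text
time_s: 16.27
eef_pos: [580.1, 26.1, 147.6]
ee_rot: [-0.0, 0.827, 0.562, -0.0]
force: [0.6, 0.3, -3.0]
grip_width: 0.639
grip_force: 44.2
```

Request:
drive_tool(
  commands="0 0 -0.01 0 0 0 40;0 0 -0.01 0 0 0 40;0 0 0 0 0 0 40",
)

```text
time_s: 16.52
eef_pos: [580.1, 26.2, 145.6]
ee_rot: [-0.0, 0.827, 0.562, -0.0]
force: [1.2, -0.1, -3.4]
grip_width: 0.64
grip_force: 44.2
```

Request:
drive_tool(
  commands="0 0 -0.01 0 0 0 40;0 0 0 0 0 0 40",
)

```text
time_s: 16.68
eef_pos: [580.1, 26.1, 144.6]
ee_rot: [-0.0, 0.827, 0.562, -0.0]
force: [0.5, -0.8, -3.7]
grip_width: 0.639
grip_force: 44.2
```

Request:
drive_tool(
  commands="0 0 -0.005 0 0 0 40;0 0 -0.005 0 0 0 40;0 0 0 0 0 0 40",
)

```text
time_s: 16.93
eef_pos: [580.1, 26.1, 143.9]
ee_rot: [0.0, 0.827, 0.562, 0.0]
force: [-0.9, -0.5, -1.8]
grip_width: 0.641
grip_force: 44.3
```

Request:
drive_tool(
  commands="0 0 -0.005 0 0 0 40;0 0 -0.005 0 0 0 40;0 0 0 0 0 0 40",
)

```text
time_s: 17.18
eef_pos: [580.2, 26.1, 143.8]
ee_rot: [0.0, 0.827, 0.562, 0.0]
force: [-3.4, -0.8, 6.1]
grip_width: 0.64
grip_force: 45.2
```

The hub touched down at the predicted height (143.8) with light force. I'll release it and back off straight up.

Request:
drive_tool(
  commands="0 0 0 0 0 0 70;0 0 0 0 0 0 80;0 0 0 0 0 0 100;0 0 0 0 0 0 100;0 0 0 0 0 0 100;0 0 0 0 0 0 100;0 0 0.1 0 0 0 100;0 0 0.3 0 0 0 100;0 0 0.3 0 0 0 100;-0.2 -0.3 0.2 0 0 0 100;-0.1 -0.3 0 0 0 0 100;-0.05 -0.2 0 0 0 0 100;0 0 0 0 0 0 100;0 0 0 0 0 0 100",
)

```text
time_s: 18.35
eef_pos: [545.1, -54.5, 233.5]
ee_rot: [0.0, 0.828, 0.561, 0.0]
force: [0.3, 0.0, -0.0]
grip_width: 1.004
grip_force: 0.0
```

Run:
```python
from h import *
p=cam("wrist"); s=sense(); print(s["time_s"],s["eef_pos"],s["force"])
im=p["pixels"];cv2.imwrite("pics/w7.png",im)
c0=(580.8,24.2);half=50;S=6;g=[(-1,-1),(1,-1),(1,1),(-1,1)]
hsv=cv2.cvtColor(im,cv2.COLOR_BGR2HSV)
y=((hsv[...,0]>18)&(hsv[...,0]<35)&(hsv[...,1]>120)).astype(np.uint8)
n,l,st,ce=cv2.connectedComponentsWithStats(y);i=1+st[1:,4].argmax();print(st[i])
hull=cv2.convexHull(np.argwhere(l==i)[:,::-1].astype(np.int32))
for z in(124,127,130): print(z,cv2.minEnclosingCircle(np.array([onz(p,q[0],z)[:2] for q in hull],np.float32)))
for z,r in((152,28),(155,16)):
    N=600;src=np.float32([proj(p,(c0[0]+a*half,c0[1]+b*half,z)) for a,b in g]);dst=np.float32([(N/2-b*N/2,N/2-a*N/2) for a,b in g])
    w=cv2.warpPerspective(im,cv2.getPerspectiveTransform(src,dst),(N,N),flags=cv2.INTER_CUBIC)
    h=cv2.HoughCircles(cv2.GaussianBlur(cv2.cvtColor(w,cv2.COLOR_BGR2GRAY),(7,7),2),cv2.HOUGH_GRADIENT_ALT,1,20,param1=40,param2=0.3,minRadius=(r-2)*S,maxRadius=(r+2)*S)
    print(z,r,[] if h is None else [((c0[0]+(N/2-v)/S).round(2),(c0[1]+(N/2-u)/S).round(2),rr/S) for u,v,rr in h[0][:3]])
print("key",[(np.round(x["position"],1),round(x["confidence"],2)) for x in boxes_of(p,"key")],proj(p,(593.4,30.4,152)))
```

```text
18.4 [545.24386282 -53.70090992 233.27070702] [-0.5337562   0.01627683  0.66292889]
[ 255    0  136  144 5595]
124 ((580.444091796875, 24.033222198486328), 42.8007926940918)
127 ((580.3568115234375, 23.915325164794922), 42.25399398803711)
130 ((580.2695922851562, 23.797420501708984), 41.707218170166016)
152 28 []
155 16 [(np.float32(581.3), np.float32(24.53), np.float32(16.853594)), (np.float32(581.3), np.float32(24.53), np.float32(14.73128))]
key [(array([340.2,  52.8]), 0.8), (array([327.8, 367.2]), 0.25)] [341.03652751  52.30591809]
```

```bash
python3 -c "
from rig import finish_job
print(finish_job())"
```

```text
the job is handed in; nothing more can be done
None
```

The key is fully down in the shaft's slot and the hub is lowered home over it. The hub's underside came to 112 mm, level with the shoulder. I felt no hard contact, and the job was handed in at about 18 s; no verdict came back.

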